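# Close a picture frame with the ratchet bar clamp, then release it

## Robot

A 6-joint arm with a two-finger parallel gripper is mounted at the origin on the work surface. World frame = base frame: x ahead of the robot, y to its left, z up, the work surface at z = 0. Lengths are in m, angles in degrees, forces in N, time in s.
With the tool pointing down it reaches from about 0.4 to 0.825 m from the base axis. Payload 7 kg.
Tool frame: the origin (TCP) lies on the centre line of the jaws, within the pads' length; the fingertips stand 11 mm ahead of it and the grasp point (between the pads) lies 8 mm behind it; z points along the fingers, y is the line along which they close (so a half turn about z gives the same grasp; the last joint's range is limited). The gripper opens to 88 mm and grips with 3 to 60 N. Pads are 19 mm wide; open, the fingers measure 130 mm over their backs; the gripper's body (78 mm by 193 mm) begins 47 mm behind the grasp point.
Start: joints at [91.049, 20.546, 0.682, 0, -70.136, -16.507], TCP at [0.18, 0.651, 0.238] pointing down, gripper open.
Joint ranges: [-176.03, 176.03], [-82.01, 121.73], [-58.28, 71.71], [-173.87, 95.51], [-174.79, -0.11], [-173.66, 173.66]. Speed limits (degrees/s): [136.94, 136.94, 172.46, 180, 180, 180].

## Interface

Orientations are given as [roll, pitch, yaw] about the fixed x, y, z axes, in that order (R = Rz(yaw) Ry(pitch) Rx(roll)).
In Python, from plant import r, capture, camera_model, job gives the robot as it stands.
- The arm moves only by the tool drive_tool, never from a script. Its argument "increments" is a list that holds one entry, the list of rows, each a list of 5 numbers: the gripper's target within -1 to 1 (fully open at 1, half-way at 0, shut at -1), then the shift along the tool's x, y, z scaled (see below), then the turn about the tool's z scaled (see below). In form: [[[gripper, tx, ty, tz, roll], ...]]. A call has 1 to 5 rows; each row is the pose to reach, as a shift and turn from the pose commanded when the call began, along the tool's axes at that moment, turning the shorter way round; what a row does not reach only later rows make up. The controller multiplies each number of a shift by 120 mm and each number of a turn by 360 degrees. A row lasts 1/8 s, in which the tool goes at most 62.5 mm and 10.7 degrees, less where a joint would pass 70% of its speed; a pose out of reach is approached as far as the arm can. A call with a number of a shift or a turn outside -1 to 1 is refused whole. A call with a gripper value outside its range is refused whole. The fingers move at their own pace and stop on an object; "squeeze" is the grip in N (left out, the last holds). Time passes only in rows, so rows that repeat a pose let the fingers close. It gives the time, the measured TCP pose, the force, the opening and the grip force at its end, in the units of the state.
- r.get_state(): the state, without advancing time (a new reading comes with each control period).
- capture(name): name is "side" or "top"; returns the picture (480x640x3 uint8, red, green, blue); there is no depth.
- camera_model(name): a dict with "camera_matrix" (3x3 intrinsics, pixels), "rvec" (rotation vector, rad) and "tvec" (3), from world to camera coordinates, as OpenCV has them. Camera axes: x right, y down, z forward; pixel columns grow to the right and rows downward; lengths in m; the calibration is good to about 2 mm. A picture is of the moment at which its call begins. camera_model takes no time and is no camera call.
- job.close_job(): hands the job in; it is judged then, once.
The state is a dict: "time_s": time; "joints": joint angles; "qd": joint speeds; "joint_torque": joint torques, N m; "tcp_pos": TCP position; "eef_rot": TCP orientation; "contact_force": force on the tool from outside, world axes, zero at the start; "moment": the same for the moment, N m; "gripper_width": finger opening in m; "gripper_force": force on a finger pad.
Only numpy, scipy, OpenCV 4.12 (cv2) and the standard library are available. Lean on these libraries where they do the work, as an engineer would, in place of code of your own. Each camera call takes 0.05 s, during which the arm holds its last target. There are 200 camera calls.

## Task

A small wooden picture frame lies in the one-hand bar clamp on the repair board, its end rail standing off on its dowels. Pump the clamp's trigger until the jaw has pushed the rail fully home and the clamp holds it tight by itself, firm but not crushing, then gently press the release lever so that the jaw springs fully open and the closed frame lies free where it is. Keep your hands off the frame itself and leave everything else on the table alone.

Things in the scene. Friction and masses are not known exactly. Their poses are not given: they have to be found in the camera images.
- jig: Plywood repair board (fixed, jig x -130..160, y -270..130 mm, top at z 18) with a one-hand bar clamp bolted flat on it. Origin: table height, on the bar's line, under the fixed jaw's face. z up; y along the bar, from the moving jaw to the fixed jaw and the clamp's body; x across it, handle side to jaw side. Its grey housing: x -28..28, y 8..130, z up to 59. Bar 18 x 7 mm at z 40.
- handle (a point): Middle of the clamp's black handle, fixed: 24 mm thick, z 24..56 mm, slanting from about jig (-27, 57) to (-117, 70) mm. The trigger stands in front of it (lower jig y), the release lever behind it (higher y); on the sides from which trigger and lever are pushed there is only bare board for 60 mm.
- trigger: Aluminium trigger blade, 12 mm thick, z 26..54 mm, out to jig x -108. It turns about an upright axis at its origin. Pushed to jig +y, towards the handle, it goes 0.32 rad (32 mm at trigger_face) to its stop and springs back when let go. A stroke of 27 mm or more moves the jaw two clicks of 4 mm, at times three; the first 9 mm move nothing. Let it come fully back each time.
- trigger_face (a point): Middle of the trigger's pushing face (its jig -y side), z 40 mm, 102 mm from the pivot; the face leans 8 degrees, outer end towards jig -y. Pushed here it resists 3 to 9 N idle, 9 to 16 N while the rail is driven; then it goes firm: tight when it resists about 21 N before its stop in two strokes running. More than 25 N crushes the frame.
- release: The release lever (aluminium), turning about an upright axis at its origin inside the clamp. Its flat tab, 50 mm long along jig x, 6 mm thick, z 27..53 mm, stands out to jig -x behind the handle, about 40 mm clear of it. More than 45 N would bend it.
- release_tab (a point): Point on the back face (jig +y side) of the release tab, near the middle of its length, z 40 mm. Pressed to jig -y, towards the handle, it moves 14 mm to its stop against 3 to 12 N; after 6 to 10 mm the ratchet is free, and the jaw springs open within about 0.6 s while the tab is kept pressed. Let go, it springs back.
- jaw_pad: Rubber pad (40 x 14 x 30 mm) on the moving jaw; axes as the jig's. It yields 1 mm for each 5 N up to 3.7 mm, then is hard. The ratchet keeps the jaw from going back (it falls back up to 4 mm to the last click); a spring of 2 to 4 N opens it when the release is pressed.
- jaw_face (a point): Centre of the moving pad's face that meets the rail. Jig y -212 mm with the jaw fully open (it starts 0 to 12 mm advanced), larger as it advances.
- frame: Wooden picture frame, loose on the board between the jaws, 112 x 180 mm when closed, 24 mm high, 22 mm wide mouldings; axes as the jig's. Origin: centre of the closed frame's underside. Its whole end (y +90 mm) faces the fixed jaw, 0 to 3 mm off it at the start; its loose end rail faces the moving jaw.
- rail_mid (a point): Centre of the frame's loose end rail (112 x 22 mm), which slides along frame y on two stiff dowels: about 6 N moves it and it stays where it is left. Frame y -79 mm when fully home; 6 to 13 mm farther out at the start.
- screwdriver: Bystander, to be left alone: black-handled screwdriver, 160 mm, lying on the board beside the bar.
- hanging_ring: Bystander, to be left alone: brass ring, 32 mm across, on the board inside the frame.
- bowl: Bystander, to be left alone: white bowl, 130 mm across.
- mallet: Bystander, to be left alone: mallet, 260 mm long.
- dowel_jar: Bystander, to be left alone: glass jar, 64 mm across, 85 mm high.
- offcut: Bystander, to be left alone: wood offcut, 140 x 45 x 30 mm.

How it is judged:
By the outcome, as a careful person would: the job done as asked, in the order asked, and still so for the second after the job is handed in, with the robot touching nothing.
It also fails if it takes over 51 s, if anything falls off the work surface, if the arm or the gripper's body presses on something with over 40 N, if the wrist force passes 120 N, or if a joint passes its speed limit or range.

## Working session

There is one attempt and no reset: what is moved stays moved. The work goes in short steps, Python scripts to look and compute and a tool call to move; the robot and the scene stay as the last step left them, time stands still between calls to the robot, and variables do not carry over. Pictures are saved under pics/ and viewed, at most 10 in all, crops included, and the job is handed in when it is done.

Besides the shell and the picture viewer there is one more tool, called after "Call:" by a JSON object that holds its "method" and its "body". drive_tool: Moves the arm, as the interface text tells. Its arguments: {"type":"object","properties":{"increments":{"type":"array"},"squeeze":{"type":"number"}},"required":["increments"]}

```bash
mkdir -p pics; ls
python3 - <<'E'
from plant import r,capture,camera_model,job
import cv2
for n in("top","side"):
    cv2.imwrite(f"pics/{n}0.png",capture(n)[:,:,::-1]); m=camera_model(n); print(n,m)
s=r.get_state(); print(s)
E
```

```text
pics
top {'camera_matrix': array([[456.10689957,   0.        , 320.68840512],
       [  0.        , 456.10689957, 239.4729708 ],
       [  0.        ,   0.        ,   1.        ]]), 'rvec': array([ 2.1343607 , -2.10746861,  0.16245244]), 'tvec': array([0.01794529, 0.53645448, 1.06470882])}
side {'camera_matrix': array([[545.43899358,   0.        , 322.38921263],
       [  0.        , 545.43899358, 238.47082604],
       [  0.        ,   0.        ,   1.        ]]), 'rvec': array([ 2.46913894, -0.11739544,  0.04035804]), 'tvec': array([-0.52922657,  0.09211044,  1.41650787])}
{'time_s': 0.1, 'joints': array([ 9.10477571e+01,  2.05884991e+01,  6.38891464e-01, -1.63858044e-02,
       -7.01335613e+01, -1.65064325e+01]), 'qd': array([-0.05180341,  0.01152332,  0.1379669 ,  0.07708595,  0.09245423,
        0.03271458]), 'joint_torque': array([-2.08049451e-04, -5.84164417e+01,  2.93751258e+01,  7.01559439e+00,
        1.01602662e-02, -5.22772507e-05]), 'tcp_pos': array([0.17984226, 0.65018145, 0.23670641]), 'eef_rot': array([ 1.79915882e+02, -8.86263581e-03, -1.54642485e+01]), 'contact_force': array([-0.60742405, -0.41033464, -0.56695601]), 'moment': array([0.02640465, 0.02720868, 0.06078645]), 'gripper_force': 0.0, 'gripper_width': 0.08768713211502908}
```

View pics/top0.png

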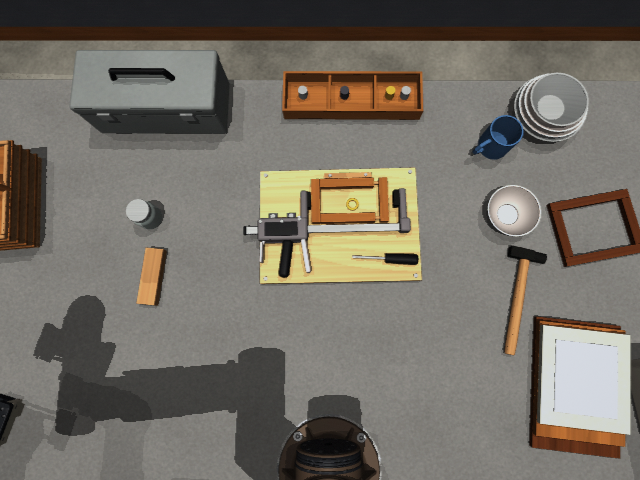

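View pics/side0.png

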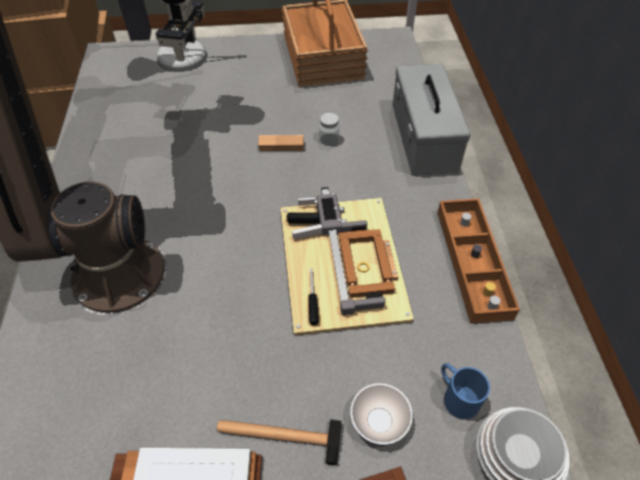

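The top view shows the jig with its axes roughly along the world's (handle towards the robot, moving jaw to the right at px (400,210)). The side view shows the same thing. Next I'll enlarge the clamp.

```bash
cat > h.py <<'E'
import numpy as np,cv2
from plant import r,capture,camera_model,job
def w(n,uv,z):
    m=camera_model(n);K=m["camera_matrix"];R=cv2.Rodrigues(m["rvec"])[0];t=m["tvec"]
    d=R.T@np.linalg.inv(K)@np.array([uv[0],uv[1],1.]);c=-R.T@t
    return c+d*(z-c[2])/d[2]
def px(n,P):
    m=camera_model(n);return cv2.projectPoints(np.array(P,float).reshape(-1,3),m["rvec"],m["tvec"],m["camera_matrix"],None)[0][:,0]
def crop(n,x0,y0,wd,ht,f,name,img=None):
    im=capture(n) if img is None else img
    cv2.imwrite("pics/"+name,cv2.resize(im[y0:y0+ht,x0:x0+wd,::-1],None,fx=f,fy=f,interpolation=cv2.INTER_CUBIC))
E
python3 - <<'E'
from h import *
crop("top",236,160,200,130,4,"c1.png")
for p in[(260,172),(415,168),(421,281),(261,283)]: print(w("top",p,.018))
E
```

```text
[0.71598794 0.18426823 0.018     ]
[ 0.7297809  -0.21355698  0.018     ]
[ 0.44059167 -0.22206373  0.018     ]
[0.43064564 0.17108788 0.018     ]
```

View pics/c1.png

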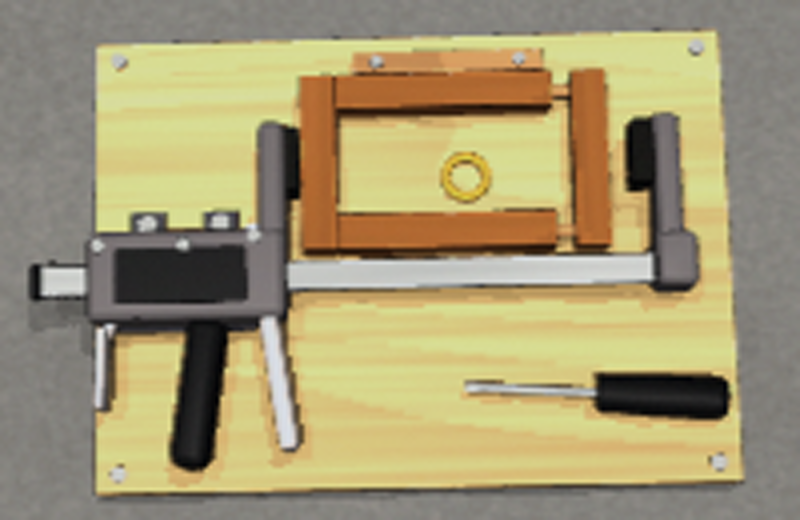

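The crop shows the board corners at (97,45), (717,31), (743,481), (96,494). The trigger runs (268,318)→(290,448), the handle (207,322)→(190,465) and the release tab (103,330)→(102,408). The frame's rail is at x 572–608 and the moving pad at x 628–650.

```bash
cat >> h.py <<'E'
def c1(p): return (p[0]/4+236-.375,p[1]/4+160-.375)
J=np.array([[160,130],[160,-270],[-130,-270],[-130,130]])/1e3
W=np.array([w("top",c1(p),.018)[:2] for p in[(97,45),(717,31),(743,481),(96,494)]])
a=J-J.mean(0);b=W-W.mean(0)
th=np.arctan2((a[:,0]*b[:,1]-a[:,1]*b[:,0]).sum(),(a*b).sum())
R2=np.array([[np.cos(th),-np.sin(th)],[np.sin(th),np.cos(th)]]);O=W.mean(0)-R2@J.mean(0)
def j2w(x,y): return R2@(np.array([x,y])/1e3)+O
def w2j(p): return R2.T@(np.array(p)[:2]-O)*1e3
E
python3 - <<'E'
from h import *
print(np.degrees(th),O); print([w2j(p).round(1) for p in W])
for n,p,z in[("trig outer end",(290,446),.054),("trig -y side outer",(299,440),.054),("trig +y outer",(280,447),.054),("trig inner -y",(277,318),.054),("handle end",(190,465),.056),("tab outer",(102,408),.053),("tab +y?",(95,400),.053),("tab -y",(109,400),.053),("tab inner",(103,330),.053),("pad face",(628,155),.05),("rail out",(608,160),.042),("rail in",(571,160),.042),("frame end",(301,160),.042),("fixed pad",(299,160),.05),("housing TL",(92,235),.059),("housing BR",(283,318),.059),("drv tip",(465,386),.022)]:
    print(n,w2j(w("top",c1(p),z)).round(1))
for n,q in[("trigface",(-100,5)),("tab",(-75,120)),("handle",(-72,63))]:print(n,j2w(*q))
E
```

```text
1.888140165454815 [0.56373007 0.05018386]
[array([159.6, 129.3]), array([ 158.9, -268.8]), array([-129.3, -269.1]), array([-129.3,  128.6])]
trig outer end [-105.9    6.9]
trig -y side outer [-102.4    1.4]
trig +y outer [-106.3   12.9]
trig inner -y [-27.9  13.7]
handle end [-116.2   66.7]
tab outer [-80.5 119.9]
tab +y? [-75.5 124.2]
tab -y [-75.7 115.7]
tab inner [-32.8 119.5]
pad face [  69.9 -203.6]
rail out [  69.1 -192.2]
rail in [  69.7 -169.4]
frame end [73.7 -1.9]
fixed pad [71.6 -1. ]
housing TL [ 25.  125.6]
housing BR [-28.9   9.8]
drv tip [ -67.5 -100.5]
trigface [0.46361962 0.05188632]
tab [0.48481699 0.16764759]
handle [0.48969342 0.11077738]
```

Call:
{"method": "drive_tool", "body": {"increments": [[[-1, 0.9, 1, 0, -0.048], [-1, 0.9, 1, 0, -0.048], [-1, 0.9, 1, 0, -0.048], [-1, 0.9, 1, 0, -0.048]]], "squeeze": 60}}

```text
time_s: 0.65
tcp_pos: [0.253, 0.5039, 0.2381]
eef_rot: [-180.0, 0.0, 1.7]
contact_force: [0.0, 0.8, 0.2]
gripper_width: 0.0534
gripper_force: 0.0
```

Call:
{"method": "drive_tool", "body": {"increments": [[[-1, 0.5, 1, 0, 0], [-1, 0.5, 1, 0, 0], [-1, 0.5, 1, 0, 0]]]}}

```text
time_s: 1.02
tcp_pos: [0.3166, 0.3859, 0.2377]
eef_rot: [-180.0, 0.0, 1.7]
contact_force: [0.4, -0.2, -0.1]
gripper_width: 0.0233
gripper_force: 0.0
```

Call:
{"method": "drive_tool", "body": {"increments": [[[-1, 0.5, 1, 0, 0], [-1, 0.5, 1, 0, 0], [-1, 0.5, 1, 0, 0]]]}}

```text
time_s: 1.4
tcp_pos: [0.3805, 0.2684, 0.2376]
eef_rot: [180.0, 0.0, 1.7]
contact_force: [-0.8, 0.7, -0.9]
gripper_width: 0.0007
gripper_force: 0.0
```

Call:
{"method": "drive_tool", "body": {"increments": [[[-1, 0.5, 1, 0, 0], [-1, 0.5, 1, 0, 0], [-1, 0.5, 1, 0, 0]]]}}

```text
time_s: 1.78
tcp_pos: [0.4447, 0.1505, 0.2374]
eef_rot: [180.0, 0.0, 1.6]
contact_force: [-0.3, 0.6, -0.6]
gripper_width: 0.0001
gripper_force: 0.0
```

Call:
{"method": "drive_tool", "body": {"increments": [[[-1, 0.3, 0.95, 0, 0], [-1, 0.3, 0.95, 0, 0], [-1, 0.3, 0.95, 0, 0]]]}}

```text
time_s: 2.15
tcp_pos: [0.484, 0.0376, 0.2372]
eef_rot: [180.0, 0.0, 1.6]
contact_force: [-0.1, 1.0, -0.3]
gripper_width: 0.0004
gripper_force: 0.0
```

Call:
{"method": "drive_tool", "body": {"increments": [[[-1, 0.05, 0.13, 0, 0], [-1, 0.05, 0.13, 0.45, 0], [-1, 0.05, 0.13, 0.9, 0], [-1, 0.05, 0.13, 0.9, 0]]]}}

```text
time_s: 2.65
tcp_pos: [0.4871, 0.0239, 0.1266]
eef_rot: [179.9, 0.4, 1.9]
contact_force: [0.9, 1.0, 0.9]
gripper_width: 0.0005
gripper_force: 0.0
```

Call:
{"method": "drive_tool", "body": {"increments": [[[-1, 0, 0, 0.4, 0], [-1, 0, 0, 0.6, 0], [-1, 0, 0, 0.72, 0], [-1, 0, 0, 0.72, 0]]]}}

```text
time_s: 3.15
tcp_pos: [0.4902, 0.0244, 0.0438]
eef_rot: [180.0, -0.0, 1.9]
contact_force: [0.1, -0.1, 0.6]
gripper_width: 0.0004
gripper_force: 0.0
```

Run:
```python
from h import *
crop("top",236,160,200,130,4,"c2.png")
s=r.get_state();print(s["tcp_pos"],w2j(s["tcp_pos"]),s["contact_force"])
```

```text
[0.49051383 0.02445679 0.04430347] [-74.02414382 -23.30075268] [ 0.30675404 -0.19431516  0.51614893]
```

View pics/c2.png

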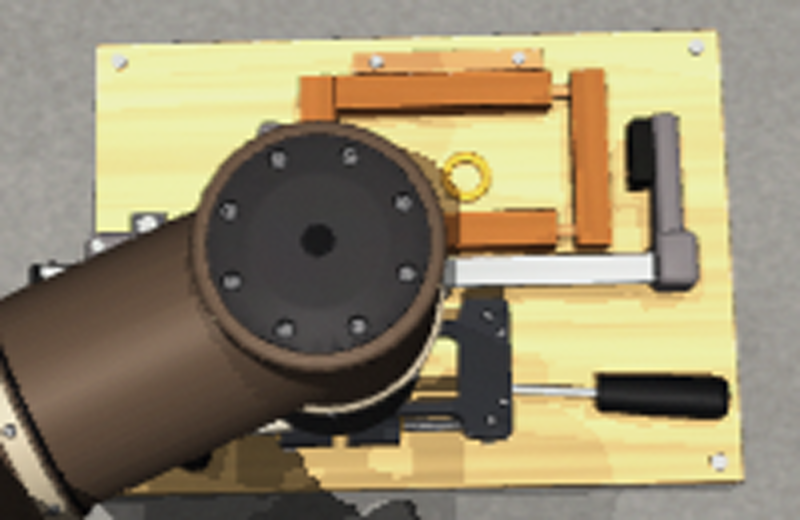

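The view shows the arm over the handle, with the rail (x 572–608) and jaw pad (628–650) still visible. It is not touching anything, so I'll make the first stroke.

Call:
{"method": "drive_tool", "body": {"increments": [[[-1, 0, -0.06, 0.02, 0], [-1, 0, -0.12, 0.02, 0], [-1, 0, -0.17, 0.02, 0]]]}}

```text
time_s: 3.58
tcp_pos: [0.4883, 0.0442, 0.0411]
eef_rot: [180.0, 0.0, 1.8]
contact_force: [-1.6, -3.5, 3.1]
gripper_width: 0.0006
gripper_force: 2.1
```

Call:
{"method": "drive_tool", "body": {"increments": [[[-1, 0, -0.05, 0, 0], [-1, 0, -0.09, 0, 0]]]}}

```text
time_s: 3.82
tcp_pos: [0.4871, 0.054, 0.041]
eef_rot: [179.9, 0.2, 1.8]
contact_force: [-2.8, -8.4, 6.4]
gripper_width: 0.0005
gripper_force: 4.8
```

Call:
{"method": "drive_tool", "body": {"increments": [[[-1, 0, -0.03, 0, 0], [-1, 0, -0.04, 0, 0]]]}}

```text
time_s: 4.08
tcp_pos: [0.4868, 0.0585, 0.0408]
eef_rot: [179.9, 0.2, 1.8]
contact_force: [-2.4, -10.3, 6.5]
gripper_width: 0.0002
gripper_force: 5.7
```

Call:
{"method": "drive_tool", "body": {"increments": [[[-1, 0, -0.015, -0.02, 0], [-1, 0, -0.02, -0.02, 0]]]}}

```text
time_s: 4.32
tcp_pos: [0.4864, 0.0606, 0.0426]
eef_rot: [179.9, 0.2, 1.8]
contact_force: [0.3, -9.0, -0.3]
gripper_width: 0.0003
gripper_force: 5.0
```

```bash
cat >> h.py <<'E'
def edges(name):
    # brightness profile along the row through rail and pad, jig x=70
    im=capture("top"); cv2.imwrite("pics/full_"+name+".png",im[:,:,::-1])
    row=cv2.resize(im[196:202].mean(0,keepdims=True),(640*4,1),interpolation=cv2.INTER_CUBIC)[0].mean(1)
    row=row[4*370:4*410]; g=np.gradient(cv2.GaussianBlur(row[None],(0,0),2)[0])
    out=[]
    for i in range(2,len(g)-2):
        if abs(g[i])>5 and abs(g[i])==abs(g[i-2:i+3]).max():
            u=(i+4*370+.5)/4-.5; out.append((round(u,2),round(float(g[i]),1),w2j(w("top",(u,198.5),.042))[1].round(1)))
    return out
E
python3 - <<'E'
from h import *
print(edges("a"));s=r.get_state();print(s["contact_force"],w2j(s["tcp_pos"]))
E
```

```text
[(377.62, -16.1, np.float64(-167.6)), (379.88, 5.7, np.float64(-173.2)), (388.88, -18.4, np.float64(-195.4)), (396.62, 14.6, np.float64(-214.6)), (402.88, 12.5, np.float64(-230.0))]
[ 0.31215438 -8.93732998 -1.40476679] [-76.92906317  13.00814367]
```

Run:
```python
import h,cv2
from h import *
new=cv2.imread("pics/full_a.png")
h.capture=lambda n:cv2.imread("pics/top0.png")[:,:,::-1]
print(edges("zero"))
```

```text
[(377.62, -14.9, np.float64(-167.6)), (387.88, 7.8, np.float64(-193.0)), (391.88, -22.3, np.float64(-202.9)), (399.62, 11.8, np.float64(-222.0)), (405.62, 13.7, np.float64(-236.8))]
```

Call:
{"method": "drive_tool", "body": {"increments": [[[-1, 0.02, 0.15, 0, 0], [-1, 0.02, 0.3, 0, 0], [-1, 0.02, 0.3, 0, 0], [-1, 0.02, 0.3, 0, 0]]]}}

```text
time_s: 4.88
tcp_pos: [0.4922, 0.0265, 0.0434]
eef_rot: [-180.0, -0.1, 1.8]
contact_force: [-0.1, 0.5, -0.6]
gripper_width: 0.0005
gripper_force: 0.0
```

Call:
{"method": "drive_tool", "body": {"increments": [[[-1, 0, -0.07, 0, 0], [-1, 0, -0.14, 0, 0], [-1, 0, -0.18, 0, 0]]]}}

```text
time_s: 5.25
tcp_pos: [0.4897, 0.0477, 0.0429]
eef_rot: [179.9, 0.2, 1.9]
contact_force: [-2.1, -8.5, 4.8]
gripper_width: 0.0004
gripper_force: 4.6
```

Call:
{"method": "drive_tool", "body": {"increments": [[[-1, 0, -0.03, 0, 0], [-1, 0, -0.06, 0, 0]]]}}

```text
time_s: 5.5
tcp_pos: [0.489, 0.054, 0.0428]
eef_rot: [179.9, 0.2, 1.8]
contact_force: [-2.4, -8.8, 4.6]
gripper_width: 0.0006
gripper_force: 4.6
```

Call:
{"method": "drive_tool", "body": {"increments": [[[-1, 0, -0.03, 0, 0], [-1, 0, -0.05, 0, 0]]]}}

```text
time_s: 5.75
tcp_pos: [0.4887, 0.0597, 0.0427]
eef_rot: [179.8, 0.2, 1.8]
contact_force: [-3.6, -10.7, 3.9]
gripper_width: 0.0003
gripper_force: 5.7
```

Call:
{"method": "drive_tool", "body": {"increments": [[[-1, 0, -0.02, 0, 0], [-1, 0, -0.025, 0, 0]]]}}

```text
time_s: 6.0
tcp_pos: [0.4887, 0.0628, 0.0427]
eef_rot: [179.9, 0.2, 1.8]
contact_force: [-2.5, -11.0, 2.8]
gripper_width: 0.0007
gripper_force: 5.5
```

Run:
```python
from h import *
print(edges("b"))
```

```text
[(377.62, -16.1, np.float64(-167.6)), (379.88, 5.7, np.float64(-173.2)), (387.62, -14.3, np.float64(-192.4)), (394.62, 15.1, np.float64(-209.7)), (400.62, 15.2, np.float64(-224.5))]
```

Call:
{"method": "drive_tool", "body": {"increments": [[[-1, 0.01, 0.15, 0, 0], [-1, 0.01, 0.31, 0, 0], [-1, 0.01, 0.31, 0, 0], [-1, 0.01, 0.31, 0, 0]]]}}

```text
time_s: 6.55
tcp_pos: [0.4937, 0.0273, 0.0434]
eef_rot: [-180.0, -0.1, 1.8]
contact_force: [0.0, -0.0, 0.4]
gripper_width: 0.0007
gripper_force: 0.0
```

Call:
{"method": "drive_tool", "body": {"increments": [[[-1, 0, -0.07, 0, 0], [-1, 0, -0.12, 0, 0], [-1, 0, -0.16, 0, 0]]]}}

```text
time_s: 6.92
tcp_pos: [0.4914, 0.0461, 0.0429]
eef_rot: [179.9, 0.1, 1.9]
contact_force: [-3.2, -7.5, 4.2]
gripper_width: 0.0006
gripper_force: 3.7
```

Call:
{"method": "drive_tool", "body": {"increments": [[[-1, 0, -0.03, 0, 0], [-1, 0, -0.06, 0, 0]]]}}

```text
time_s: 7.18
tcp_pos: [0.4904, 0.0521, 0.0429]
eef_rot: [179.9, 0.2, 1.8]
contact_force: [-1.6, -12.0, 6.0]
gripper_width: 0.0004
gripper_force: 6.3
```

Call:
{"method": "drive_tool", "body": {"increments": [[[-1, 0, -0.03, 0, 0], [-1, 0, -0.05, 0, 0]]]}}

```text
time_s: 7.42
tcp_pos: [0.4899, 0.0575, 0.0428]
eef_rot: [179.8, 0.2, 1.8]
contact_force: [-1.7, -13.6, 4.6]
gripper_width: 0.0005
gripper_force: 7.4
```

Call:
{"method": "drive_tool", "body": {"increments": [[[-1, 0, -0.03, 0, 0], [-1, 0, -0.04, 0, 0]]]}}

```text
time_s: 7.68
tcp_pos: [0.4898, 0.0621, 0.0427]
eef_rot: [179.8, 0.2, 1.8]
contact_force: [-1.4, -14.7, 3.2]
gripper_width: 0.0007
gripper_force: 7.1
```

Run:
```python
from h import *
print(edges("c"))
```

```text
[(375.38, -18.3, np.float64(-162.0)), (376.88, 7.0, np.float64(-165.8)), (384.88, -14.2, np.float64(-185.6)), (391.62, 15.1, np.float64(-202.2)), (397.62, 15.4, np.float64(-217.1))]
```

Call:
{"method": "drive_tool", "body": {"increments": [[[-1, -0.02, 0.15, 0, 0], [-1, -0.02, 0.3, 0, 0], [-1, -0.02, 0.3, 0, 0], [-1, -0.02, 0.3, 0, 0]]]}}

```text
time_s: 8.22
tcp_pos: [0.491, 0.0281, 0.0433]
eef_rot: [-180.0, -0.0, 1.8]
contact_force: [1.2, 0.4, -0.2]
gripper_width: 0.0003
gripper_force: 0.0
```

Call:
{"method": "drive_tool", "body": {"increments": [[[-1, 0, -0.07, 0, 0], [-1, 0, -0.12, 0, 0], [-1, 0, -0.15, 0, 0]]]}}

```text
time_s: 8.6
tcp_pos: [0.4888, 0.046, 0.0429]
eef_rot: [179.9, 0.1, 1.9]
contact_force: [-2.9, -6.1, 3.5]
gripper_width: 0.0002
gripper_force: 3.5
```

Call:
{"method": "drive_tool", "body": {"increments": [[[-1, 0, -0.03, 0, 0], [-1, 0, -0.05, 0, 0]]]}}

```text
time_s: 8.85
tcp_pos: [0.488, 0.051, 0.0428]
eef_rot: [179.9, 0.2, 1.8]
contact_force: [-2.6, -9.3, 3.6]
gripper_width: 0.0003
gripper_force: 4.8
```

Call:
{"method": "drive_tool", "body": {"increments": [[[-1, 0, -0.02, 0, 0], [-1, 0, -0.03, 0, 0]]]}}

```text
time_s: 9.1
tcp_pos: [0.4877, 0.0541, 0.0428]
eef_rot: [179.8, 0.2, 1.8]
contact_force: [-2.0, -11.7, 4.1]
gripper_width: 0.0004
gripper_force: 6.2
```

Call:
{"method": "drive_tool", "body": {"increments": [[[-1, 0, -0.015, 0, 0], [-1, 0, -0.025, 0, 0]]]}}

```text
time_s: 9.35
tcp_pos: [0.4874, 0.0567, 0.0427]
eef_rot: [179.8, 0.2, 1.8]
contact_force: [-1.1, -14.5, 4.2]
gripper_width: 0.0004
gripper_force: 7.1
```

Call:
{"method": "drive_tool", "body": {"increments": [[[-1, 0, -0.015, 0, 0], [-1, 0, -0.025, 0, 0]]]}}

```text
time_s: 9.6
tcp_pos: [0.4873, 0.0595, 0.0427]
eef_rot: [179.8, 0.3, 1.8]
contact_force: [-1.5, -14.5, 3.6]
gripper_width: 0.0003
gripper_force: 7.3
```

Call:
{"method": "drive_tool", "body": {"increments": [[[-1, 0, -0.015, 0, 0], [-1, 0, -0.02, 0, 0]]]}}

```text
time_s: 9.85
tcp_pos: [0.4873, 0.0619, 0.0427]
eef_rot: [179.8, 0.2, 1.8]
contact_force: [-1.2, -13.9, 4.3]
gripper_width: 0.0004
gripper_force: 7.1
```

Run:
```python
from h import *
print(edges("d"))
```

```text
[(373.62, -16.2, np.float64(-157.7)), (383.62, -14.9, np.float64(-182.5)), (390.12, 12.8, np.float64(-198.5)), (396.38, 13.1, np.float64(-214.0))]
```

Call:
{"method": "drive_tool", "body": {"increments": [[[-1, 0.015, 0.15, 0, 0], [-1, 0.015, 0.3, 0, 0], [-1, 0.015, 0.3, 0, 0], [-1, 0.015, 0.3, 0, 0]]]}}

```text
time_s: 10.4
tcp_pos: [0.493, 0.0284, 0.0434]
eef_rot: [-180.0, -0.1, 1.8]
contact_force: [-0.6, -1.0, -0.0]
gripper_width: 0.0008
gripper_force: 0.0
```

Call:
{"method": "drive_tool", "body": {"increments": [[[-1, 0, -0.07, 0, 0], [-1, 0, -0.12, 0, 0], [-1, 0, -0.14, 0, 0]]]}}

```text
time_s: 10.78
tcp_pos: [0.4909, 0.045, 0.043]
eef_rot: [179.9, 0.1, 1.9]
contact_force: [-2.8, -4.9, 1.9]
gripper_width: 0.0004
gripper_force: 2.3
```

Call:
{"method": "drive_tool", "body": {"increments": [[[-1, 0, -0.015, 0, 0], [-1, 0, -0.03, 0, 0]]]}}

```text
time_s: 11.02
tcp_pos: [0.4904, 0.0476, 0.0429]
eef_rot: [179.9, 0.1, 1.8]
contact_force: [-3.6, -8.6, 4.3]
gripper_width: 0.0002
gripper_force: 4.5
```

Call:
{"method": "drive_tool", "body": {"increments": [[[-1, 0, -0.01, 0, 0], [-1, 0, -0.02, 0, 0]]]}}

```text
time_s: 11.28
tcp_pos: [0.4901, 0.0497, 0.0429]
eef_rot: [179.9, 0.2, 1.8]
contact_force: [-2.7, -7.9, 4.4]
gripper_width: 0.0004
gripper_force: 4.7
```

Call:
{"method": "drive_tool", "body": {"increments": [[[-1, 0, -0.01, 0, 0], [-1, 0, -0.02, 0, 0]]]}}

```text
time_s: 11.52
tcp_pos: [0.4898, 0.0519, 0.0429]
eef_rot: [179.9, 0.2, 1.8]
contact_force: [-3.5, -9.7, 5.7]
gripper_width: 0.0005
gripper_force: 5.2
```

Call:
{"method": "drive_tool", "body": {"increments": [[[-1, 0, -0.01, 0, 0], [-1, 0, -0.015, 0, 0]]]}}

```text
time_s: 11.78
tcp_pos: [0.4896, 0.0534, 0.0428]
eef_rot: [179.8, 0.2, 1.8]
contact_force: [-2.4, -11.7, 5.2]
gripper_width: 0.0005
gripper_force: 6.1
```

Call:
{"method": "drive_tool", "body": {"increments": [[[-1, 0, -0.01, 0, 0], [-1, 0, -0.01, 0, 0]]]}}

```text
time_s: 12.02
tcp_pos: [0.4895, 0.0545, 0.0428]
eef_rot: [179.8, 0.2, 1.8]
contact_force: [-2.5, -12.0, 5.4]
gripper_width: 0.0004
gripper_force: 6.2
```

Call:
{"method": "drive_tool", "body": {"increments": [[[-1, 0, -0.01, 0, 0], [-1, 0, -0.015, 0, 0]]]}}

```text
time_s: 12.28
tcp_pos: [0.4894, 0.0561, 0.0428]
eef_rot: [179.8, 0.2, 1.8]
contact_force: [-2.0, -13.1, 5.3]
gripper_width: 0.0003
gripper_force: 6.9
```

Call:
{"method": "drive_tool", "body": {"increments": [[[-1, 0, -0.01, 0, 0], [-1, 0, -0.01, 0, 0]]]}}

```text
time_s: 12.52
tcp_pos: [0.4893, 0.0572, 0.0427]
eef_rot: [179.8, 0.2, 1.8]
contact_force: [-3.0, -13.5, 4.9]
gripper_width: 0.0005
gripper_force: 6.9
```

Call:
{"method": "drive_tool", "body": {"increments": [[[-1, 0, -0.01, 0, 0], [-1, 0, -0.01, 0, 0]]]}}

```text
time_s: 12.78
tcp_pos: [0.4892, 0.0583, 0.0427]
eef_rot: [179.8, 0.2, 1.8]
contact_force: [-2.5, -13.5, 3.9]
gripper_width: 0.0006
gripper_force: 7.1
```

Call:
{"method": "drive_tool", "body": {"increments": [[[-1, 0, -0.01, 0, 0], [-1, 0, -0.015, 0, 0]]]}}

```text
time_s: 13.02
tcp_pos: [0.4892, 0.06, 0.0427]
eef_rot: [179.8, 0.2, 1.8]
contact_force: [-2.0, -14.2, 4.4]
gripper_width: 0.0002
gripper_force: 7.5
```

Call:
{"method": "drive_tool", "body": {"increments": [[[-1, 0, -0.01, 0, 0], [-1, 0, -0.015, 0, 0]]]}}

```text
time_s: 13.28
tcp_pos: [0.4891, 0.0615, 0.0427]
eef_rot: [179.8, 0.3, 1.8]
contact_force: [-1.5, -16.2, 5.1]
gripper_width: 0.0002
gripper_force: 8.4
```

Run:
```python
from h import *
print(edges("e"))
```

```text
[(372.38, -18.0, np.float64(-154.6)), (382.38, -13.1, np.float64(-179.4)), (388.62, 15.3, np.float64(-194.8)), (394.62, 15.5, np.float64(-209.7))]
```

Call:
{"method": "drive_tool", "body": {"increments": [[[-1, 0, 0.15, 0, 0], [-1, 0, 0.3, 0, 0], [-1, -0.12, 0.35, 0, 0], [-1, -0.12, 0.35, 0, 0]]]}}

```text
time_s: 13.82
tcp_pos: [0.4772, 0.0212, 0.0432]
eef_rot: [-180.0, 0.0, 1.8]
contact_force: [0.8, 0.4, 0.5]
gripper_width: 0.0005
gripper_force: 0.0
```

Run:
```python
from h import *
print(edges("f"));s=r.get_state();print(s["contact_force"],w2j(s["tcp_pos"]))
crop("side",250,170,200,170,4,"s2.png")
```

```text
[(372.38, -17.9, np.float64(-154.6)), (382.38, -13.7, np.float64(-179.4)), (389.62, 15.4, np.float64(-197.3)), (395.88, 10.7, np.float64(-212.7))]
[ 0.6846951  -0.6606811  -0.14024231] [-86.63036979 -25.62280902]
```

View pics/s2.png

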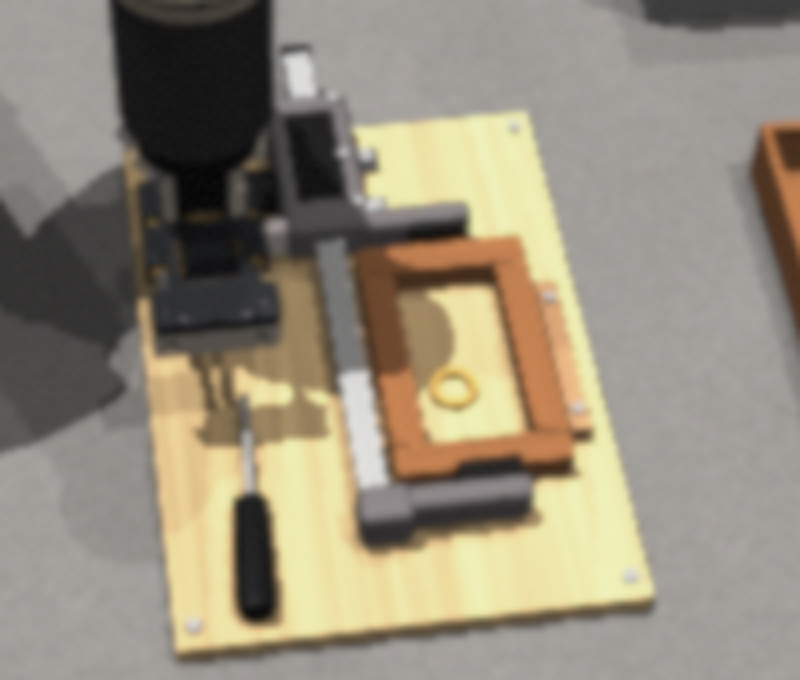

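The side crop shows the rail closed up against the stiles at about (480,455), with the pad behind it. Next stroke, with the contact point farther out.

Call:
{"method": "drive_tool", "body": {"increments": [[[-1, 0, -0.08, 0, 0], [-1, 0, -0.15, 0, 0], [-1, 0, -0.19, 0, 0]]]}}

```text
time_s: 14.3
tcp_pos: [0.4765, 0.0446, 0.0429]
eef_rot: [179.9, 0.1, 1.9]
contact_force: [-2.4, -6.2, 4.4]
gripper_width: 0.0005
gripper_force: 3.3
```

Call:
{"method": "drive_tool", "body": {"increments": [[[-1, 0, -0.015, 0, 0], [-1, 0, -0.03, 0, 0]]]}}

```text
time_s: 14.55
tcp_pos: [0.476, 0.0473, 0.0429]
eef_rot: [179.9, 0.2, 1.8]
contact_force: [-2.6, -7.5, 4.7]
gripper_width: 0.0003
gripper_force: 4.1
```

Call:
{"method": "drive_tool", "body": {"increments": [[[-1, 0, -0.01, 0, 0], [-1, 0, -0.02, 0, 0]]]}}

```text
time_s: 14.8
tcp_pos: [0.4757, 0.0494, 0.0429]
eef_rot: [179.9, 0.2, 1.8]
contact_force: [-3.4, -9.1, 4.9]
gripper_width: 0.0004
gripper_force: 4.8
```

Call:
{"method": "drive_tool", "body": {"increments": [[[-1, 0, -0.01, 0, 0], [-1, 0, -0.015, 0, 0]]]}}

```text
time_s: 15.05
tcp_pos: [0.4755, 0.0509, 0.0428]
eef_rot: [179.9, 0.2, 1.8]
contact_force: [-3.0, -9.8, 4.9]
gripper_width: 0.0003
gripper_force: 5.4
```

Call:
{"method": "drive_tool", "body": {"increments": [[[-1, 0, -0.01, 0, 0], [-1, 0, -0.02, 0, 0]]]}}

```text
time_s: 15.3
tcp_pos: [0.4753, 0.053, 0.0429]
eef_rot: [179.8, 0.2, 1.8]
contact_force: [-1.5, -12.1, 5.6]
gripper_width: 0.0005
gripper_force: 6.5
```

Call:
{"method": "drive_tool", "body": {"increments": [[[-1, 0, -0.01, 0, 0], [-1, 0, -0.015, 0, 0]]]}}

```text
time_s: 15.55
tcp_pos: [0.4752, 0.0545, 0.0428]
eef_rot: [179.8, 0.2, 1.8]
contact_force: [-1.6, -12.9, 5.2]
gripper_width: 0.0006
gripper_force: 7.1
```

Call:
{"method": "drive_tool", "body": {"increments": [[[-1, 0, -0.01, 0, 0], [-1, 0, -0.01, 0, 0]]]}}

```text
time_s: 15.8
tcp_pos: [0.4751, 0.0557, 0.0428]
eef_rot: [179.8, 0.2, 1.8]
contact_force: [-1.1, -12.9, 5.6]
gripper_width: 0.0005
gripper_force: 6.7
```

Call:
{"method": "drive_tool", "body": {"increments": [[[-1, 0, -0.01, 0, 0], [-1, 0, -0.01, 0, 0]]]}}

```text
time_s: 16.05
tcp_pos: [0.475, 0.0566, 0.0428]
eef_rot: [179.8, 0.2, 1.8]
contact_force: [-0.9, -15.0, 5.1]
gripper_width: 0.0007
gripper_force: 7.8
```

Call:
{"method": "drive_tool", "body": {"increments": [[[-1, 0, -0.01, 0, 0], [-1, 0, -0.01, 0, 0]]]}}

```text
time_s: 16.3
tcp_pos: [0.4749, 0.0576, 0.0428]
eef_rot: [179.8, 0.2, 1.8]
contact_force: [-0.3, -17.0, 6.8]
gripper_width: 0.0004
gripper_force: 8.4
```

Call:
{"method": "drive_tool", "body": {"increments": [[[-1, 0, -0.01, 0, 0], [-1, 0, -0.01, 0, 0]]]}}

```text
time_s: 16.55
tcp_pos: [0.4748, 0.0585, 0.0428]
eef_rot: [179.8, 0.3, 1.8]
contact_force: [-0.4, -18.5, 5.8]
gripper_width: 0.0005
gripper_force: 9.2
```

Call:
{"method": "drive_tool", "body": {"increments": [[[-1, 0, -0.01, 0, 0], [-1, 0, -0.01, 0, 0]]]}}

```text
time_s: 16.8
tcp_pos: [0.4748, 0.0593, 0.0428]
eef_rot: [179.7, 0.3, 1.8]
contact_force: [0.9, -22.1, 6.0]
gripper_width: 0.0006
gripper_force: 10.8
```

Call:
{"method": "drive_tool", "body": {"increments": [[[-1, 0, 0.15, 0, 0], [-1, 0, 0.3, 0, 0], [-1, 0, 0.34, 0, 0], [-1, 0, 0.34, 0, 0]]]}}

```text
time_s: 17.3
tcp_pos: [0.4786, 0.0217, 0.0433]
eef_rot: [-180.0, -0.0, 1.8]
contact_force: [-0.2, -0.1, 0.1]
gripper_width: 0.0004
gripper_force: 0.0
```

Call:
{"method": "drive_tool", "body": {"increments": [[[-1, 0, -0.08, 0, 0], [-1, 0, -0.15, 0, 0], [-1, 0, -0.19, 0, 0]]]}}

```text
time_s: 17.68
tcp_pos: [0.4762, 0.0445, 0.0429]
eef_rot: [179.9, 0.1, 1.9]
contact_force: [-2.6, -7.6, 4.0]
gripper_width: 0.0004
gripper_force: 4.3
```

Call:
{"method": "drive_tool", "body": {"increments": [[[-1, 0, -0.015, 0, 0], [-1, 0, -0.025, 0, 0]]]}}

```text
time_s: 17.92
tcp_pos: [0.4758, 0.0464, 0.0429]
eef_rot: [179.9, 0.2, 1.9]
contact_force: [-1.5, -11.5, 4.3]
gripper_width: 0.0002
gripper_force: 5.7
```

Call:
{"method": "drive_tool", "body": {"increments": [[[-1, 0, -0.01, 0, 0], [-1, 0, -0.015, 0, 0]]]}}

```text
time_s: 18.18
tcp_pos: [0.4756, 0.0477, 0.0429]
eef_rot: [179.8, 0.2, 1.9]
contact_force: [-0.6, -13.2, 4.0]
gripper_width: 0.0007
gripper_force: 6.8
```

Call:
{"method": "drive_tool", "body": {"increments": [[[-1, 0, -0.01, 0, 0], [-1, 0, -0.015, 0, 0]]]}}

```text
time_s: 18.42
tcp_pos: [0.4761, 0.0508, 0.0428]
eef_rot: [179.9, 0.1, 1.8]
contact_force: [-3.2, -3.4, 1.2]
gripper_width: 0.0003
gripper_force: 1.9
```

Call:
{"method": "drive_tool", "body": {"increments": [[[-1, 0, -0.01, 0, 0], [-1, 0, -0.01, 0, 0]]]}}

```text
time_s: 18.68
tcp_pos: [0.4764, 0.0522, 0.0429]
eef_rot: [180.0, 0.1, 1.8]
contact_force: [-3.4, -4.5, 0.1]
gripper_width: 0.0002
gripper_force: 1.9
```

Call:
{"method": "drive_tool", "body": {"increments": [[[-1, 0, -0.01, 0, 0], [-1, 0, -0.01, 0, 0]]]}}

```text
time_s: 18.92
tcp_pos: [0.4763, 0.053, 0.0429]
eef_rot: [180.0, 0.1, 1.8]
contact_force: [-3.0, -5.7, -0.7]
gripper_width: 0.0003
gripper_force: 2.7
```

Run:
```python
from h import *
print(edges("g"));s=r.get_state();print(s["contact_force"],w2j(s["tcp_pos"]))
crop("top",236,160,200,130,4,"c3.png")
```

```text
[(372.38, -18.3, np.float64(-154.6)), (382.38, -12.7, np.float64(-179.4)), (388.62, 16.5, np.float64(-194.8)), (394.62, 14.2, np.float64(-209.7))]
[-2.31389447 -5.43468842  0.66680376] [-87.25746151   5.73868025]
```

View pics/c3.png

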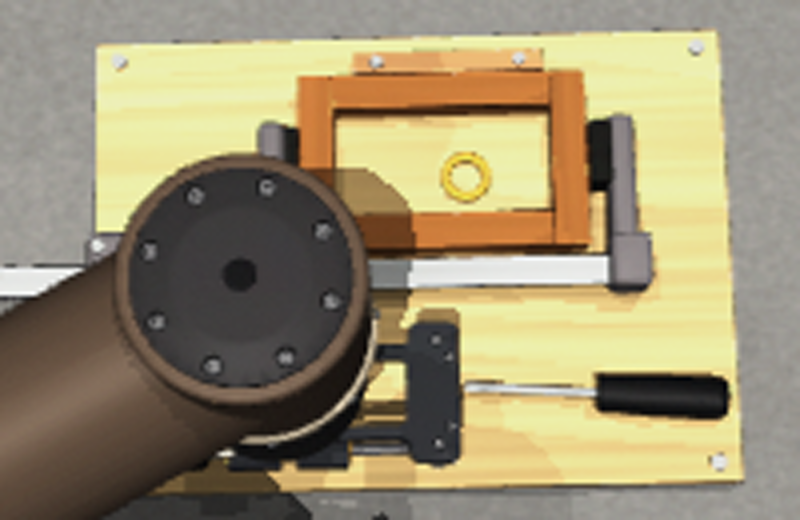

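The frame is closed, with the pad against the rail at x≈590. A click has just engaged, which let the trigger go light, so I'll go on gently.

Call:
{"method": "drive_tool", "body": {"increments": [[[-1, 0, -0.01, 0, 0], [-1, 0, -0.015, 0, 0]]]}}

```text
time_s: 19.27
tcp_pos: [0.4761, 0.0544, 0.0428]
eef_rot: [179.9, 0.1, 1.8]
contact_force: [-1.6, -10.3, -0.7]
gripper_width: 0.0006
gripper_force: 4.6
```

Call:
{"method": "drive_tool", "body": {"increments": [[[-1, 0, -0.01, 0, 0], [-1, 0, -0.01, 0, 0]]]}}

```text
time_s: 19.52
tcp_pos: [0.4761, 0.0552, 0.0429]
eef_rot: [179.9, 0.1, 1.8]
contact_force: [-1.0, -11.1, 1.4]
gripper_width: 0.0005
gripper_force: 5.4
```

Call:
{"method": "drive_tool", "body": {"increments": [[[-1, 0, -0.01, 0, 0], [-1, 0, -0.01, 0, 0]]]}}

```text
time_s: 19.77
tcp_pos: [0.4759, 0.0561, 0.0429]
eef_rot: [179.9, 0.1, 1.8]
contact_force: [-0.5, -13.6, 1.2]
gripper_width: 0.0004
gripper_force: 6.6
```

Call:
{"method": "drive_tool", "body": {"increments": [[[-1, 0, -0.01, 0, 0], [-1, 0, -0.01, 0, 0]]]}}

```text
time_s: 20.02
tcp_pos: [0.4759, 0.0569, 0.0428]
eef_rot: [179.8, 0.2, 1.8]
contact_force: [0.0, -14.8, 1.7]
gripper_width: 0.0002
gripper_force: 7.5
```

Call:
{"method": "drive_tool", "body": {"increments": [[[-1, 0, -0.01, 0, 0], [-1, 0, -0.01, 0, 0]]]}}

```text
time_s: 20.27
tcp_pos: [0.4758, 0.0579, 0.0428]
eef_rot: [179.8, 0.2, 1.8]
contact_force: [1.1, -16.3, 1.4]
gripper_width: 0.0009
gripper_force: 8.2
```

Call:
{"method": "drive_tool", "body": {"increments": [[[-1, 0, -0.01, 0, 0], [-1, 0, -0.01, 0, 0]]]}}

```text
time_s: 20.52
tcp_pos: [0.4757, 0.0587, 0.0428]
eef_rot: [179.8, 0.2, 1.8]
contact_force: [2.2, -18.4, 1.0]
gripper_width: 0.0003
gripper_force: 9.4
```

Call:
{"method": "drive_tool", "body": {"increments": [[[-1, 0, -0.008, 0, 0], [-1, 0, -0.008, 0, 0]]]}}

```text
time_s: 20.78
tcp_pos: [0.4756, 0.0593, 0.0428]
eef_rot: [179.8, 0.2, 1.8]
contact_force: [2.5, -21.1, 1.3]
gripper_width: 0.0005
gripper_force: 10.7
```

Call:
{"method": "drive_tool", "body": {"increments": [[[-1, 0, -0.004, 0, 0], [-1, 0, -0.004, 0, 0]]]}}

```text
time_s: 21.02
tcp_pos: [0.4756, 0.0596, 0.0428]
eef_rot: [179.8, 0.2, 1.8]
contact_force: [2.9, -22.7, 2.0]
gripper_width: 0.0002
gripper_force: 11.3
```

Call:
{"method": "drive_tool", "body": {"increments": [[[-1, 0, 0.15, 0, 0], [-1, 0, 0.3, 0, 0], [-1, 0, 0.33, 0, 0], [-1, 0, 0.33, 0, 0]]]}}

```text
time_s: 21.52
tcp_pos: [0.4788, 0.0233, 0.0434]
eef_rot: [-180.0, -0.1, 1.8]
contact_force: [-0.5, -0.1, -0.8]
gripper_width: 0.0004
gripper_force: 0.0
```

Run:
```python
from h import *
print(edges("i"))
```

```text
[(372.38, -18.3, np.float64(-154.6)), (382.38, -12.9, np.float64(-179.4)), (388.62, 16.5, np.float64(-194.8)), (394.62, 14.4, np.float64(-209.7))]
```

Call:
{"method": "drive_tool", "body": {"increments": [[[-1, 0, -0.08, 0, 0], [-1, 0, -0.14, 0, 0], [-1, 0, -0.17, 0, 0]]]}}

```text
time_s: 21.95
tcp_pos: [0.4764, 0.0435, 0.0429]
eef_rot: [179.9, 0.1, 1.9]
contact_force: [-1.8, -7.0, 2.8]
gripper_width: 0.0003
gripper_force: 3.4
```

Call:
{"method": "drive_tool", "body": {"increments": [[[-1, 0, -0.01, 0, 0], [-1, 0, -0.02, 0, 0]]]}}

```text
time_s: 22.2
tcp_pos: [0.4761, 0.0451, 0.0429]
eef_rot: [179.9, 0.1, 1.9]
contact_force: [-2.1, -8.2, 3.9]
gripper_width: 0.0006
gripper_force: 4.5
```

Call:
{"method": "drive_tool", "body": {"increments": [[[-1, 0, -0.01, 0, 0], [-1, 0, -0.015, 0, 0]]]}}

```text
time_s: 22.45
tcp_pos: [0.4758, 0.0464, 0.0429]
eef_rot: [179.9, 0.2, 1.9]
contact_force: [-2.0, -10.7, 3.7]
gripper_width: 0.0003
gripper_force: 5.6
```

Call:
{"method": "drive_tool", "body": {"increments": [[[-1, 0, -0.01, 0, 0], [-1, 0, -0.01, 0, 0]]]}}

```text
time_s: 22.7
tcp_pos: [0.4756, 0.0473, 0.0429]
eef_rot: [179.8, 0.2, 1.8]
contact_force: [-1.4, -11.2, 4.9]
gripper_width: 0.0006
gripper_force: 6.2
```

Call:
{"method": "drive_tool", "body": {"increments": [[[-1, 0, -0.01, 0, 0], [-1, 0, -0.01, 0, 0]]]}}

```text
time_s: 22.95
tcp_pos: [0.4762, 0.0496, 0.0428]
eef_rot: [179.9, 0.1, 1.8]
contact_force: [-3.0, -3.3, 1.7]
gripper_width: 0.0004
gripper_force: 1.9
```

Call:
{"method": "drive_tool", "body": {"increments": [[[-1, 0, -0.01, 0, 0], [-1, 0, -0.01, 0, 0]]]}}

```text
time_s: 23.2
tcp_pos: [0.4765, 0.0512, 0.0429]
eef_rot: [180.0, 0.1, 1.8]
contact_force: [-3.8, -4.0, 0.3]
gripper_width: 0.0005
gripper_force: 1.9
```

Call:
{"method": "drive_tool", "body": {"increments": [[[-1, 0, -0.012, 0, 0], [-1, 0, -0.022, 0, 0]]]}}

```text
time_s: 23.45
tcp_pos: [0.4763, 0.0535, 0.0429]
eef_rot: [179.9, 0.1, 1.8]
contact_force: [-2.5, -6.6, 0.9]
gripper_width: 0.0007
gripper_force: 3.5
```

Call:
{"method": "drive_tool", "body": {"increments": [[[-1, 0, -0.01, 0, 0], [-1, 0, -0.015, 0, 0]]]}}

```text
time_s: 23.7
tcp_pos: [0.4762, 0.0547, 0.0429]
eef_rot: [179.9, 0.1, 1.8]
contact_force: [-2.1, -10.5, 1.2]
gripper_width: 0.0005
gripper_force: 5.2
```

Call:
{"method": "drive_tool", "body": {"increments": [[[-1, 0, -0.01, 0, 0], [-1, 0, -0.01, 0, 0]]]}}

```text
time_s: 23.95
tcp_pos: [0.4761, 0.0556, 0.0429]
eef_rot: [179.9, 0.1, 1.8]
contact_force: [-0.7, -11.7, 1.6]
gripper_width: 0.0002
gripper_force: 6.0
```

Call:
{"method": "drive_tool", "body": {"increments": [[[-1, 0, -0.01, 0, 0], [-1, 0, -0.01, 0, 0]]]}}

```text
time_s: 24.2
tcp_pos: [0.476, 0.0564, 0.0429]
eef_rot: [179.9, 0.1, 1.8]
contact_force: [0.5, -14.3, 0.7]
gripper_width: 0.0003
gripper_force: 7.1
```

Call:
{"method": "drive_tool", "body": {"increments": [[[-1, 0, -0.01, 0, 0], [-1, 0, -0.02, 0, 0]]]}}

```text
time_s: 24.45
tcp_pos: [0.4758, 0.0584, 0.0429]
eef_rot: [179.8, 0.2, 1.8]
contact_force: [2.0, -18.8, 1.5]
gripper_width: 0.0001
gripper_force: 8.9
```

Call:
{"method": "drive_tool", "body": {"increments": [[[-1, 0, -0.008, 0, 0], [-1, 0, -0.012, 0, 0]]]}}

```text
time_s: 24.7
tcp_pos: [0.4758, 0.0592, 0.0429]
eef_rot: [179.8, 0.2, 1.8]
contact_force: [2.3, -22.3, 1.7]
gripper_width: 0.0004
gripper_force: 10.8
```

Call:
{"method": "drive_tool", "body": {"increments": [[[-1, 0, 0.15, 0, 0], [-1, 0, 0.28, 0, 0], [-1, 0, 0.3, -0.3, 0], [-1, 0, 0.3, -0.7, 0], [-1, 0, 0.3, -0.7, 0]]]}}

```text
time_s: 25.32
tcp_pos: [0.4815, 0.0273, 0.1313]
eef_rot: [-179.8, -0.5, 1.9]
contact_force: [-0.3, 0.2, -2.0]
gripper_width: 0.0006
gripper_force: 0.0
```

Call:
{"method": "drive_tool", "body": {"increments": [[[-1, 0.1, -0.4, 0, 0], [-1, 0.24, -0.9, 0, 0], [-1, 0.24, -0.9, 0, 0]]]}}

```text
time_s: 25.7
tcp_pos: [0.5052, 0.1386, 0.1271]
eef_rot: [-179.9, -0.1, 2.0]
contact_force: [-0.8, -0.5, -0.3]
gripper_width: 0.0004
gripper_force: 0.0
```

Call:
{"method": "drive_tool", "body": {"increments": [[[-1, 0, -0.4, 0, 0], [-1, 0, -0.65, 0, 0], [-1, 0, -0.65, 0, 0]]]}}

```text
time_s: 26.08
tcp_pos: [0.5011, 0.2144, 0.1268]
eef_rot: [-180.0, -0.0, 1.9]
contact_force: [-0.4, -0.4, -0.3]
gripper_width: 0.0001
gripper_force: 0.0
```

Run:
```python
from h import *
print(edges("k"));s=r.get_state();print(s["tcp_pos"],w2j(s["tcp_pos"]))
```

```text
[(372.38, -18.3, np.float64(-154.6)), (382.38, -12.9, np.float64(-179.4)), (388.62, 16.5, np.float64(-194.8)), (394.62, 14.4, np.float64(-209.7))]
[0.50080784 0.2132579  0.12670636] [-57.51505099 165.05868254]
```

Call:
{"method": "drive_tool", "body": {"increments": [[[-1, 0, 0, 0.4, 0], [-1, 0, 0, 0.6, 0], [-1, 0, 0, 0.7, 0], [-1, 0, 0, 0.7, 0]]]}}

```text
time_s: 26.62
tcp_pos: [0.5008, 0.212, 0.0428]
eef_rot: [180.0, 0.0, 1.8]
contact_force: [-0.5, 1.0, -0.0]
gripper_width: 0.0004
gripper_force: 0.0
```

Call:
{"method": "drive_tool", "body": {"increments": [[[-1, 0, 0.06, 0, 0], [-1, 0, 0.12, 0, 0], [-1, 0, 0.15, 0, 0]]]}}

```text
time_s: 27.0
tcp_pos: [0.5017, 0.1943, 0.0438]
eef_rot: [-180.0, -0.0, 1.8]
contact_force: [-0.7, 0.7, -0.7]
gripper_width: 0.0003
gripper_force: 0.0
```

Call:
{"method": "drive_tool", "body": {"increments": [[[-1, 0, 0.03, 0, 0], [-1, 0, 0.05, 0, 0]]]}}

```text
time_s: 27.25
tcp_pos: [0.5015, 0.1891, 0.0433]
eef_rot: [-179.9, -0.0, 1.8]
contact_force: [-5.8, 6.3, 2.9]
gripper_width: 0.0006
gripper_force: 3.9
```

Call:
{"method": "drive_tool", "body": {"increments": [[[-1, 0, 0.02, 0, 0], [-1, 0, 0.035, 0, 0]]]}}

```text
time_s: 27.5
tcp_pos: [0.5005, 0.1869, 0.0433]
eef_rot: [-179.8, 0.0, 1.8]
contact_force: [-18.4, 19.3, 7.1]
gripper_width: 0.0005
gripper_force: 10.6
```

Call:
{"method": "drive_tool", "body": {"increments": [[[-1, 0, 0.015, 0, 0], [-1, 0, 0.03, 0, 0]]]}}

```text
time_s: 27.75
tcp_pos: [0.4992, 0.1845, 0.0432]
eef_rot: [-179.7, 0.1, 1.8]
contact_force: [-28.5, 27.9, 10.9]
gripper_width: 0.0001
gripper_force: 15.6
```

Run:
```python
from h import *
print(edges("l"))
```

```text
[(372.38, -18.4, np.float64(-154.6)), (382.38, -12.9, np.float64(-179.4)), (388.62, 17.1, np.float64(-194.8)), (394.62, 14.4, np.float64(-209.7))]
```

The sideways force is wrong, so I'm backing off to look.

Call:
{"method": "drive_tool", "body": {"increments": [[[-1, 0, -0.08, 0, 0], [-1, 0, -0.12, 0, 0], [-1, 0, -0.12, 0, 0]]]}}

```text
time_s: 28.18
tcp_pos: [0.5015, 0.1954, 0.043]
eef_rot: [180.0, 0.0, 1.8]
contact_force: [-0.2, 0.3, -0.6]
gripper_width: 0.0003
gripper_force: 0.0
```

Run:
```python
from h import *
s=r.get_state();print(s["tcp_pos"],w2j(s["tcp_pos"]),s["moment"])
a=capture("side")[165:245,270:370];b=capture("top")[200:280,226:326]
im=np.hstack([cv2.resize(x,(400,320),interpolation=cv2.INTER_CUBIC) for x in(a,b)])
cv2.imwrite("pics/m.png",im[:,:,::-1])
```

```text
[0.50153977 0.19544982 0.04304373] [-57.37026083 147.23614863] [0.01049226 0.00847601 0.04098609]
```

View pics/m.png

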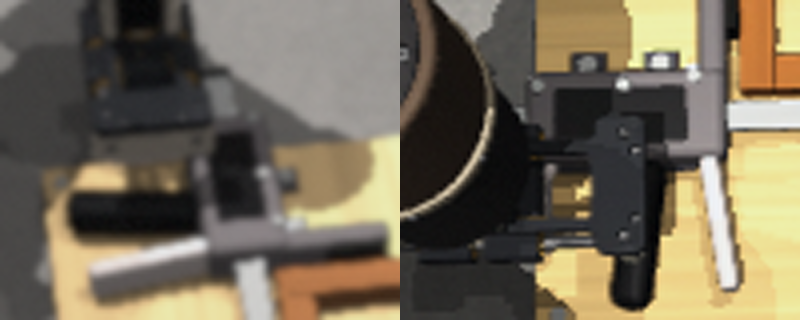

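The fingers are beside the tab, with the housing corner close by. I'll touch lightly again and locate the contact from the wrench.

Call:
{"method": "drive_tool", "body": {"increments": [[[-1, 0, 0.04, 0, 0], [-1, 0, 0.065, 0, 0]]]}}

```text
time_s: 28.52
tcp_pos: [0.5013, 0.1873, 0.043]
eef_rot: [-180.0, 0.0, 1.8]
contact_force: [-8.2, 8.2, 1.6]
gripper_width: 0.0003
gripper_force: 4.6
```

Run:
```python
from h import *
s=r.get_state();F=s["contact_force"];M=s["moment"];print(s["tcp_pos"],w2j(s["tcp_pos"]),F,M)
r0=np.cross(F,M)/(F@F);d=F/np.linalg.norm(F)
for t in(-.06,-.04,-.03,-.02,-.01,0,.01,.02,.03): 
    p=s["tcp_pos"]+r0+t*d; print(t,(r0+t*d).round(4),w2j(p).round(1),p[2].round(4))
```

```text
[0.50132431 0.18726555 0.04299772] [-57.8552653  139.06342136] [-8.15883274  8.23576004  1.57715152] [ 3.02064639  2.74532023 -0.10560719]
-0.06 [ 0.0039 -0.0137 -0.3535] [-54.5 125.2] -0.3105
-0.04 [-0.0101  0.0004 -0.3508] [-67.9 139.7] -0.3078
-0.03 [-0.0171  0.0074 -0.3494] [-74.7 147. ] -0.3064
-0.02 [-0.024   0.0144 -0.3481] [-81.4 154.3] -0.3051
-0.01 [-0.031   0.0215 -0.3467] [-88.1 161.5] -0.3037
0 [-0.038   0.0285 -0.3454] [-94.9 168.8] -0.3024
0.01 [-0.045   0.0355 -0.344 ] [-101.6  176.1] -0.301
0.02 [-0.0519  0.0426 -0.3427] [-108.4  183.3] -0.2997
0.03 [-0.0589  0.0496 -0.3413] [-115.1  190.6] -0.2983
```

The contact is on the finger's inner corner against the tab. The tab swings outward (−x) as it is pressed, and that drags on the finger. I'll follow its arc.

Call:
{"method": "drive_tool", "body": {"increments": [[[-1, -0.02, 0, 0, 0], [-1, -0.03, 0, 0, 0]]]}}

```text
time_s: 28.78
tcp_pos: [0.4984, 0.1875, 0.0434]
eef_rot: [-180.0, -0.0, 1.8]
contact_force: [-0.1, 0.4, 0.6]
gripper_width: 0.0007
gripper_force: 0.5
```

Call:
{"method": "drive_tool", "body": {"increments": [[[-1, -0.01, 0.015, 0, 0], [-1, -0.015, 0.025, 0, 0]]]}}

```text
time_s: 29.02
tcp_pos: [0.4965, 0.1847, 0.0433]
eef_rot: [-180.0, -0.0, 1.8]
contact_force: [0.3, 4.6, 1.1]
gripper_width: 0.0004
gripper_force: 1.9
```

Call:
{"method": "drive_tool", "body": {"increments": [[[-1, -0.02, 0.015, 0, 0], [-1, -0.03, 0.025, 0, 0]]]}}

```text
time_s: 29.28
tcp_pos: [0.4927, 0.1811, 0.0431]
eef_rot: [180.0, 0.0, 1.8]
contact_force: [1.1, 2.3, -0.8]
gripper_width: 0.0005
gripper_force: 0.8
```

Call:
{"method": "drive_tool", "body": {"increments": [[[-1, -0.005, 0.015, 0, 0], [-1, -0.01, 0.025, 0, 0]]]}}

```text
time_s: 29.52
tcp_pos: [0.4915, 0.1781, 0.0431]
eef_rot: [180.0, 0.0, 1.8]
contact_force: [-1.0, 3.0, 0.6]
gripper_width: 0.0001
gripper_force: 1.6
```

Run:
```python
from h import *
print(edges("n"))
```

```text
[(372.38, -18.1, np.float64(-154.6)), (382.62, 10.9, np.float64(-180.0)), (394.88, -23.8, np.float64(-210.3)), (402.38, 12.0, np.float64(-228.8)), (408.62, 13.6, np.float64(-244.2))]
```

The jaw is springing open, so I'll hold the tab.

Call:
{"method": "drive_tool", "body": {"increments": [[[-1, 0, 0.01, 0, 0], [-1, 0, 0.01, 0, 0], [-1, 0, 0.01, 0, 0], [-1, 0, 0.01, 0, 0], [-1, 0, 0.01, 0, 0]]]}}

```text
time_s: 30.2
tcp_pos: [0.4913, 0.1772, 0.043]
eef_rot: [-180.0, 0.0, 1.8]
contact_force: [-3.9, 4.6, 2.3]
gripper_width: 0.0002
gripper_force: 2.9
```

Run:
```python
from h import *
print(edges("o"))
```

```text
[(372.38, -18.2, np.float64(-154.6)), (382.62, 11.0, np.float64(-180.0)), (394.88, -23.7, np.float64(-210.3)), (402.38, 12.0, np.float64(-228.8)), (408.62, 13.7, np.float64(-244.2))]
```

Stationary and fully open. Now I'll back off, lift and check.

Call:
{"method": "drive_tool", "body": {"increments": [[[-1, 0, -0.1, 0, 0], [-1, 0, -0.25, 0, 0], [-1, 0, -0.28, 0, 0], [-1, 0, -0.28, 0, 0]]]}}

```text
time_s: 30.75
tcp_pos: [0.4905, 0.2111, 0.0429]
eef_rot: [180.0, 0.0, 1.9]
contact_force: [-0.6, -0.6, 0.4]
gripper_width: -0.0001
gripper_force: 0.0
```

Call:
{"method": "drive_tool", "body": {"increments": [[[-1, 0, 0, -0.4, 0], [-1, 0, 0, -0.8, 0], [-1, 0, -0.5, -1, 0], [-1, 0, -1, -1, 0], [-1, 0, -1, -1, 0]]]}}

```text
time_s: 31.38
tcp_pos: [0.4868, 0.3339, 0.1632]
eef_rot: [-180.0, -0.0, 2.0]
contact_force: [-0.7, -0.5, -1.3]
gripper_width: 0.0004
gripper_force: 0.0
```

Call:
{"method": "drive_tool", "body": {"increments": [[[-1, 0, 0, 0, 0], [-1, 0, 0, 0, 0], [-1, 0, 0, 0, 0], [-1, 0, 0, 0, 0]]]}}

```text
time_s: 31.88
tcp_pos: [0.4871, 0.33, 0.1633]
eef_rot: [-180.0, -0.0, 1.8]
contact_force: [-0.7, -0.3, 0.6]
gripper_width: 0.0002
gripper_force: 0.0
```

Run:
```python
from h import *
print(edges("p"))
crop("top",236,160,200,130,4,"c9.png")
```

```text
[(372.38, -17.7, np.float64(-154.6)), (382.62, 10.9, np.float64(-180.0)), (394.62, -22.8, np.float64(-209.7)), (402.62, 11.8, np.float64(-229.4)), (408.62, 13.6, np.float64(-244.2))]
```

View pics/c9.png

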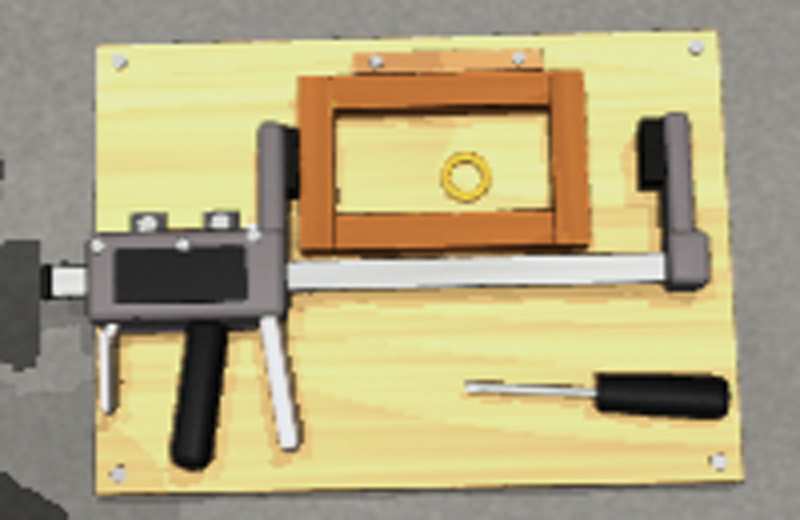

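The picture shows the frame closed, with the rail at x 552–588 tight on the stiles. The jaw is fully open (pad face at x≈639), the trigger is back, and the screwdriver and ring have not moved.

```bash
python3 -c "
from plant import job
print(job.close_job())"
```

```text
the job is handed in; nothing more can be done
None
```

The frame is closed and lies free with the jaw fully open: the clamp reached 21–23 N on three strokes running and held on its own before release, but my first press caught the lever at a bad angle (about 41 N, limit 45), the tab now sits 2–3 mm off its starting position, and I can't rule out a slight bend.

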